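Fetch the brass leaf from behind the jars

ROBOT

A 6-joint arm with a two-finger parallel gripper is mounted at the origin on the work surface. World frame = base frame: x ahead of the robot, y to its left, z up, the work surface at z = 0. Lengths are in mm, angles in rad, forces in N, time in s.
With the tool pointing down it reaches from about 275 to 750 mm from the base axis. Payload 10.2 kg.
Tool frame: the origin (TCP) lies where the fingers leave the gripper's body, on its centre line; the fingertips stand 73 mm ahead of it and the grasp point (between the pads) lies 54 mm ahead of it (ctrl.tip_extent is the z of the fingertips in the tool frame, in mm); z points along the fingers, y is the line along which they close (so a half turn about z gives the same grasp; the last joint's range is limited). The gripper opens to 85 mm and grips with 20 to 120 N. Pads are 22 mm wide; open, the fingers measure 114 mm over their backs; the gripper's body (76 mm by 85 mm) begins 54 mm behind the grasp point. The pads swing forward as they close: fully open they stand 13 mm farther back than shut.
Start: joints at [-1.508, 0.313, 1.498, -0, 1.331, -0.223], TCP at [147.998, -503.715, 303.894] pointing down, gripper open.
Joint ranges: [-2.94, 2.94], [-0.97, 2.17], [0.19, 2.56], [-1.23, 4.37], [0.02, 3.11], [-2.88, 2.88]. Speed limits (rad/s): [2.39, 2.39, 3.01, 3.14, 3.14, 3.14].

INTERFACE

Orientations are given as a unit quaternion [w, x, y, z].
In Python, from rig import readout, cams, order, ctrl gives the robot as it stands.
- The arm moves only by the tool send_path, called after ">>>" as a command line: name --argument value ..., lists and objects as JSON in quotes. Schema: {"type":"object","properties":{"deltas":{"type":"array","items":{"type":"number"},"minItems":6,"maxItems":48},"finger_gap":{"type":"number"},"grip_force":{"type":"number"},"only":{"type":"string"},"quiet":{"type":"boolean"},"lines":{"type":"string"}},"required":["deltas"],"additionalProperties":false}. deltas is one flat list of numbers that holds 1 to 8 rows one after another, with no inner brackets; each row has 6 numbers: dx, dy, dz in units of 20 mm, then a rotation vector rx, ry, rz in units of 0.05 rad; each row is the pose to reach, as a shift and turn from the pose commanded when the call began, along the tool's axes at that moment; what a row does not reach only later rows make up. A row lasts 1/10 s, in which the tool goes at most 50 mm and 0.15 rad, less where a joint would pass 70% of its speed; a pose out of reach is approached as far as the arm can. finger_gap is the opening from 0.0 (shut) to 1.0 (fully open), set as the call begins (left out keeps the last). The fingers move at their own pace and stop on an object; grip_force is the grip in N (left out, the last holds). Time passes only in rows, so rows that do not move let the fingers close. The tool returns the time, the measured TCP pose, the force, the opening and the grip force at its end. only (a regular expression) keeps the lines of the reply that match it, lines (a string "A,B") keeps lines A to B, and quiet returns only ok. Input that does not fit is refused with a message, and nothing moves.
- readout.sense(): the state, without advancing time (a new reading comes with each control period).
- cams.capture(name): name is "side" or "top"; returns (picture, depth): 384x512x3 uint8, red, green, blue; 384x512 float32, mm along the optical axis (not along the pixel's ray), 0 where there is no reading.
- cams.calibration(name): a dict with "fx", "fy", "cx", "cy" (pixels), "position" and "attitude" of the camera in the world. Camera axes: x right, y down, z forward; pixel columns grow to the right and rows downward; lengths in mm; the calibration is good to about 2 mm. A picture is of the moment at which its call begins. calibration takes no time and is no camera call.
- order.finish_job(): hands the job in; it is judged then, once.
Trained networks look in the newest picture that a camera, given by its name, has taken for a name from the list of things; names that differ only in an ending like _2 or _b are one class to them, and where a whole thing is asked for, a point or a joint stands for the part that bears it (a point fixed in the world has none). Each returns a list of dicts, best first, with "p" (0 to 1); they miss things now and then, are a little off and sometimes report something else, mostly with a low value. They report only what shows in the picture. A call takes as long as a camera call.
- cams.trace(target, camera): "pixels" (384x512 bool, what is visible of it) and "bbox" ([left, top, right, bottom] in pixels, round what is visible of it).
- cams.spot_point(target, camera): "uv" ([column, row] in pixels: a listed point, or the origin of a listed thing).
The state is a dict: "time_s": time; "joints": joint angles; "dq": joint speeds; "tau": joint torques, N m; "eef_pos": TCP position; "ee_rot": TCP orientation; "force": force on the tool from outside, world axes, zero at the start; "wrist_torque": the same for the moment, N m; "grip_width": opening from 0.0 (shut) to 1.0 (fully open); "grip_force": force on a finger pad.
Only numpy, scipy, OpenCV 4.12 (cv2) and the standard library are available. Lean on these libraries where they do the work, as an engineer would, in place of code of your own. Each camera call takes 0.05 s, during which the arm holds its last target. There are 200 camera calls.

TASK

The brass leaf on its wooden block is at the back of the wooden tray, shut in by three containers. First clear all three containers from the tray and stand them on the grey rubber mat; only then fetch the leaf block and stand it on the black round stand, wholly inside the inlaid brass ring; with the leaf there, put each container back in the tray, standing wholly on the round pad of its own colour. Knock none of them over, and leave the hammer as it lies.

Things in the scene. Friction and masses are not known exactly. Their poses are not given: they have to be found in the camera images.
- blue_tin: Blue round tin with a flat blue lid, upright, loose, about 0.25 kg. Diameter 54 mm (lid 55 mm), height 100 mm. Origin: centre of its underside, z up. Stands at the start on the blue pad in the tray.
- orange_jar: Amber glass jar with an orange screw cap, upright, loose, about 0.28 kg. Body diameter 52 mm, straight up to 85 mm, then narrowing to the cap, diameter 44 mm; total height 105 mm. Origin: centre of its underside, z up. Stands at the start on the orange pad.
- green_tin: Green round tin with a brass band round it and a green lid with a small knob, upright, loose, about 0.25 kg. Diameter 56 mm, straight up to 94 mm, knob top at 106 mm. Origin: centre of its underside, z up. Stands at the start on the green pad.
- leaf_block: Brass leaf ornament fixed on a round pale wooden block, loose, about 0.15 kg. Block diameter 46 mm, height 24 mm; the leaf rises to 32 mm. Grip the block. Origin: centre of its underside, z up. Starts on the tray floor behind (farther from the robot than) the row of containers, 10 to 30 mm from the nearest.
- blue_pad: Blue round pad, diameter 80 mm, 3 mm thick, fixed in the tray. Place of the blue tin. Origin: centre of its underside, on the tray floor, 12 mm above the table. The three pads stand in a row, 88 mm apart, in varying order; each pad's x points across the row to the back of the tray (away from the robot), z up.
- orange_pad: Orange round pad, otherwise like the blue pad. Place of the orange jar. The tray is fixed, dark wood, 190 mm deep (pads' x) by 290 mm wide, floor 12 mm thick; back and side rims are 8 mm thick and rise to 26 mm above the table; the front is open. The tray's centre lies 40 mm behind the middle pad.
- green_pad: Green round pad, otherwise like the blue pad. Place of the green tin.
- side_mat: Grey rubber mat lying on the table to one side of the tray, 270 mm (its x) by 120 mm (its y), 4 mm thick, fixed. Origin: centre of its underside. The side area for the containers while they are out of the tray: it takes three in a row along its x.
- stand: Black round cast-iron stand with a dark red-brown flat top, fixed, diameter 160 mm at the top, 60 mm high, on the other side of the tray from the mat. A brass ring is inlaid flush round its centre, inner diameter 74 mm. Place of the leaf block. Origin: centre of its underside.
- hammer: Bystander: hammer lying loose on the table beyond the tray. Leave it.

How it is judged:
By the outcome, as a careful person would: the job done as asked, in the order asked, and still so for the second after the job is handed in, with the robot touching nothing.
It also fails if it takes over 138 s, if anything falls off the work surface, if the arm or the gripper's body presses on something with over 40 N, if the wrist force passes 120 N, or if a joint passes its speed limit or range.

## Working session

There is one attempt and no reset: what is moved stays moved. The work goes in short steps, Python scripts to look and compute and a tool call to move; the robot and the scene stay as the last step left them, time stands still between calls to the robot, and variables do not carry over. Pictures are saved under pics/ and viewed, at most 14 in all, crops included, and the job is handed in when it is done.

```bash
mkdir -p pics; ls; cat > look.py <<'E'
import cv2,numpy as np
from rig import cams,readout
def snap(n,f):
    im,d=cams.capture(n); cv2.imwrite(f'pics/{f}.png',cv2.cvtColor(im,cv2.COLOR_RGB2BGR)); return im,d
def pose(cal):
    from scipy.spatial.transform import Rotation as R
    a=np.array(cal['attitude'],float)
    M=a if a.shape==(3,3) else R.from_quat(a[[1,2,3,0]]).as_matrix()
    return M,np.array(cal['position'],float)
def world(n,u,v,d):
    c=cams.calibration(n);M,p=pose(c)
    u,v,d=map(np.asarray,(u,v,d))
    P=np.stack([(u-c['cx'])/c['fx']*d,(v-c['cy'])/c['fy']*d,d],-1)
    return P@M.T+p
E
python3 - <<'E'
from look import *
for n in('side','top'):
    print(n,cams.calibration(n)); snap(n,n+'0')
print(readout.sense())
E
```

```text
pics
side {'fx': 353.8800658164204, 'fy': 353.8800658164204, 'cx': 250.73216005888384, 'cy': 189.60057429542337, 'position': array([ 552.17260308, -725.11984948,  565.01565728]), 'attitude': array([-0.46156978,  0.88487757, -0.05562167,  0.02917605])}
top {'fx': 387.4951830374481, 'fy': 387.4951830374481, 'cx': 254.59834928331802, 'cy': 193.07045218568894, 'position': array([ 492.51439802,   12.46179995, 1022.54556985]), 'attitude': array([ 0.04421522, -0.69851784,  0.71184088, -0.05831305])}
{'time_s': 0.1, 'joints': array([-1.50842054e+00,  3.13388570e-01,  1.49835152e+00,  6.43497476e-06,
        1.33100537e+00, -2.23392600e-01]), 'dq': array([ 1.68259643e-03, -1.67299876e-03, -1.55289485e-03, -2.48559410e-04,
        7.02514189e-05, -2.19774545e-04]), 'tau': array([ 2.01713447e-03, -4.12907445e+01, -2.60142750e+01, -2.23624061e-04,
        3.05677160e-03, -1.24620843e-05]), 'eef_pos': array([ 147.97860656, -503.56154702,  303.39867163]), 'ee_rot': array([-5.74282719e-04,  9.89809353e-01,  1.42397724e-01,  4.94698785e-05]), 'force': array([0.42120432, 0.43217614, 0.01855412]), 'wrist_torque': array([-0.04823974, -0.01967477, -0.02452819]), 'grip_force': 0.0, 'grip_width': 0.9999169171211612}
```

View pics/top0.png

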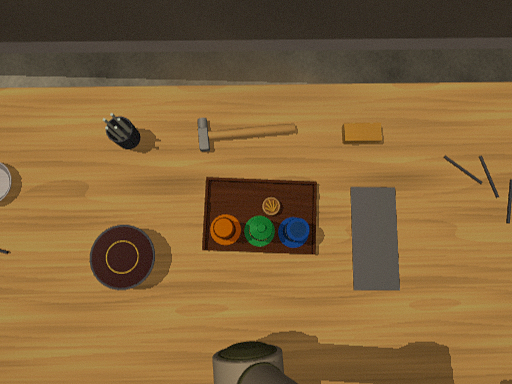

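View pics/side0.png

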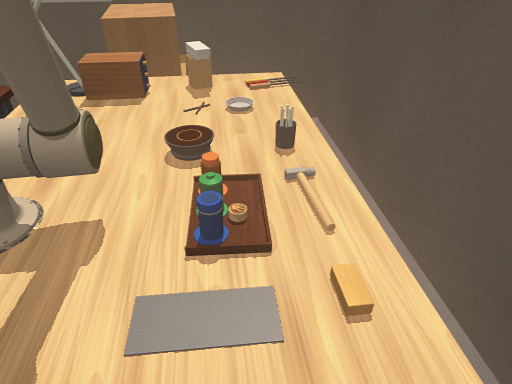

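```bash
cat > meas.py <<'E'
from look import *
import sys
for n in('top','side'):
    im,d=cams.capture(n)
    for t in ['blue_tin','orange_jar','green_tin','leaf_block','blue_pad','orange_pad','green_pad','side_mat','stand','hammer']:
        for r in cams.trace(t,n)[:1]:
            m=r['pixels']&(d>0); v,u=np.nonzero(m)
            if len(u)<10: print(n,t,'few');continue
            P=world(n,u,v,d[v,u]); hi=np.percentile(P[:,2],97); lo=np.percentile(P[:,2],5)
            T=P[P[:,2]>hi-4]
            (cx,cy),rad=cv2.minEnclosingCircle(T[:,:2].astype(np.float32))
            (rx,ry),sz,an=cv2.minAreaRect(T[:,:2].astype(np.float32))
            print(n,t,round(r['p'],2),'ztop %.1f lo %.1f'%(hi,lo),'top mean',T.mean(0).round(1),'circ %.1f %.1f r%.1f'%(cx,cy,rad),'rect %.1f %.1f'%(rx,ry),np.round(sz,1),round(an,1))
            s=cams.spot_point(t,n)
            if s:
                print('   origin uv',np.round(s[0]['uv'],1),round(s[0]['p'],2))
E
python3 meas.py
```

```text
top blue_tin 0.59 ztop 117.9 lo 41.3 top mean [ 537.4 -105.7  115.7] circ 537.3 -105.8 r27.0 rect 537.2 -105.7 [49.6 53.7] 87.9
   origin uv [292.2 230.1] 0.94
top orange_jar 0.64 ztop 122.8 lo 97.4 top mean [545.2  68.1 120.6] circ 544.6 68.2 r21.3 rect 544.9 68.1 [41.7 39.6] 89.2
   origin uv [224.8 227.5] 0.93
top green_tin 0.97 ztop 122.5 lo 72.1 top mean [543.2 -19.1 121.3] circ 542.6 -20.9 r10.8 rect 543.0 -20.1 [18.7 16.5] 87.9
   origin uv [264.  231.6] 0.75
top leaf_block 0.78 ztop 44.1 lo 32.5 top mean [601.1 -48.7  42.2] circ 604.4 -47.5 r18.3 rect 602.8 -48.4 [30.5 31.5] 54.1
   origin uv [270.9 209.3] 0.57
top blue_pad 0.48 ztop 18.9 lo 12.1 top mean [522.5 -94.4  19.3] circ 534.6 -105.8 r39.4 rect 527.7 -96.5 [77.7 52.2] 37.5
   origin uv [296.5 234. ] 0.69
top orange_pad 0.75 ztop 18.5 lo 11.7 top mean [538.3  64.8  16.5] circ 544.9 69.1 r39.5 rect 544.7 68.2 [74.  76.2] 32.3
   origin uv [224.7 230.6] 0.67
top side_mat 0.76 ztop 7.1 lo 0.5 top mean [ 512.1 -320.4    4.8] circ 518.3 -321.4 r145.1 rect 516.6 -321.7 [121.5 271.4] 88.5
   origin uv [373.5 236.3] 0.95
top 
[... 828 characters left out ...]
15.6 rect 605.4 -49.3 [25.7 29.2] 55.0
   origin uv [236.4 217.5] 0.64
side blue_pad 0.71 ztop 18.0 lo 13.1 top mean [ 534.9 -118.5   16.1] circ 537.2 -104.4 r40.7 rect 535.3 -112.9 [60.3 78.7] 85.9
   origin uv [213.3 232.7] 0.77
side orange_pad 0.45 ztop 17.7 lo 14.7 top mean [580.1  65.8  16.2] circ 577.9 66.9 r19.2 rect 580.6 66.7 [38.2  8.2] 86.4
   origin uv [215.8 189.5] 0.59
side side_mat 0.71 ztop 6.8 lo 3.2 top mean [ 516.5 -325.7    5. ] circ 519.3 -321.1 r145.3 rect 519.2 -320.2 [122.6 269.9] 88.5
   origin uv [205.8 318.1] 0.88
side stand 0.84 ztop 63.6 lo 15.0 top mean [484.4 312.7  61.9] circ 484.9 318.0 r80.5 rect 486.4 316.4 [156.  152.6] 38.6
   origin uv [192.5 152.3] 0.76
```

Two views agree to about 2 mm. In the top picture the jar is at (225,229), green tin (260,231), blue tin (294,232), leaf (271,206), stand ring (122,257) and mat (375,238). I'll grip with the fingers along world x, clear of the neighbours.

```bash
cat > go.py <<'E'
# prints shift/turn in tool axes from the present pose to a world target (tool down, tool y along world +x)
import sys,numpy as np
from scipy.spatial.transform import Rotation as R
from rig import readout,ctrl
s=readout.sense(); q=np.array(s['ee_rot'])[[1,2,3,0]]; M=R.from_quat(q)
G=R.from_matrix(np.array([[0,1,0],[1,0,0],[0,0,-1]],float))
t=np.array(list(map(float,sys.argv[1:4])))
print('pos',s['eef_pos'].round(1),'d',M.inv().apply(t-s['eef_pos']).round(1),'rot',(M.inv()*G).as_rotvec().round(4),'tip',ctrl.tip_extent,'t',s['time_s'])
E
python3 go.py 538.3 -105.6 210
```

```text
pos [ 148.  -503.7  303.9] d [ 486.7 -271.9   93.9] rot [-1.000e-04 -1.000e-04 -1.285e+00] tip 72.6 t 2.05
```

Careful with the scale: shifts go in units of 20 mm and turns go in units of 0.05 rad. That gives: 328 mm is 16.4, 287 mm is 14.35, -1.04 rad is -20.8.

>>> send_path --deltas '[2.05,-1.15,0,0,0,-2.6,4.1,-2.3,0,0,0,-5.2,6.15,-3.45,0,0,0,-7.8,8.2,-4.6,0,0,0,-10.4,10.25,-5.75,0,0,0,-13,12.3,-6.9,0,0,0,-15.6,14.35,-8.05,0,0,0,-18.2,16.4,-9.2,0,0,0,-20.8]' --finger_gap 1.0 --grip_force 50

```text
time_s: 2.85
eef_pos: [411.9, -233.1, 304.1]
ee_rot: [0.0, 0.787, 0.617, 0.0]
force: [-1.2, 0.2, -0.3]
grip_width: 1.001
grip_force: 0.0
```

```bash
python3 go.py 538.3 -105.6 220
```

```text
pos [ 411.9 -233.1  304.1] d [153.9  92.5  84.1] rot [ 0.0005  0.0004 -0.2397] tip 72.6 t 2.85
```

>>> send_path --deltas '[1.9,1.15,1,0,0,-1.2,3.85,2.3,2,0,0,-2.4,5.8,3.45,3,0,0,-3.6,7.7,4.625,4.2,0,0,-4.8,7.7,4.625,4.2,0,0,-4.8,7.7,4.625,4.2,0,0,-4.8]' --finger_gap 1.0

```text
time_s: 3.45
eef_pos: [538.0, -107.3, 219.4]
ee_rot: [-0.0, 0.708, 0.706, -0.0]
force: [-0.3, 0.2, -0.0]
grip_width: 1.003
grip_force: 0.0
```

```bash
python3 go.py 538.3 -105.6 136
```

```text
pos [ 538.  -107.3  219.4] d [ 1.7  0.4 83.4] rot [-0.0011 -0.0002 -0.0038] tip 72.6 t 3.45
```

>>> send_path --deltas '[0.085,0.02,2,0,0,0,0.085,0.02,3.25,0,0,0,0.085,0.02,4.15,0,0,0,0.085,0.02,4.15,0,0,0]' --finger_gap 1.0

```text
time_s: 3.85
eef_pos: [537.2, -107.1, 135.9]
ee_rot: [-0.001, 0.71, 0.705, -0.001]
force: [-0.2, 0.3, -0.3]
grip_width: 0.999
grip_force: 0.0
```

>>> send_path --deltas '[0,0,0,0,0,0,0,0,0,0,0,0,0,0,0,0,0,0,0,0,0,0,0,0,0,0,0,0,0,0,0,0,0,0,0,0,0,0,0,0,0,0,0,0,0,0,0,0]' --finger_gap 0.0 --grip_force 50

```text
time_s: 4.65
eef_pos: [538.8, -106.6, 138.7]
ee_rot: [0.001, 0.709, 0.705, 0.0]
force: [-0.7, -1.3, 5.8]
grip_width: 0.631
grip_force: 51.4
```

```bash
python3 go.py 610 -323 220
```

```text
pos [ 538.8 -106.6  138.7] d [-216.2   72.5  -80.8] rot [ 0.0025  0.0016 -0.0051] tip 72.6 t 4.65
```

To row units: -216 mm is -10.8, -205 mm is -10.25.

>>> send_path --deltas '[0,0,-1.5,0,0,0,0,0,-3.5,0,0,0,-1.75,0.6,-4,0,0,0,-4,1.35,-4,0,0,0,-6.25,2.1,-4,0,0,0,-8.5,2.85,-4,0,0,0,-10.25,3.4,-4,0,0,0,-10.8,3.625,-4,0,0,0]' --finger_gap 0.0

```text
time_s: 5.45
eef_pos: [609.4, -326.1, 216.9]
ee_rot: [0.001, 0.71, 0.704, -0.0]
force: [0.8, 0.8, -1.9]
grip_width: 0.626
grip_force: 53.6
```

>>> send_path --deltas '[0,0,0,0,0,0,0,0,0,0,0,0,0,0,2,0,0,0,0,0,3.5,0,0,0,0,0,4,0,0,0,0,0,4,0,0,0]' --finger_gap 0.0

```text
time_s: 6.05
eef_pos: [609.6, -321.4, 136.4]
ee_rot: [-0.001, 0.709, 0.706, -0.0]
force: [-0.2, -0.0, -1.4]
grip_width: 0.622
grip_force: 53.7
```

```bash
python3 go.py 610 -323 128.5
```

```text
pos [ 609.6 -321.4  136.4] d [-1.6  0.5  7.9] rot [-0.0016 -0.0013 -0.0042] tip 72.6 t 6.05
```

To row units: 7 mm is 0.35, 4 mm is 0.2.

>>> send_path --deltas '[0,0,0.2,0,0,0,0,0,0.35,0,0,0,0,0,0.35,0,0,0,0,0,0.35,0,0,0]' --finger_gap 0.0

```text
time_s: 6.45
eef_pos: [609.9, -322.5, 130.5]
ee_rot: [0.0, 0.709, 0.705, 0.0]
force: [0.8, 0.8, -2.0]
grip_width: 0.627
grip_force: 53.7
```

```bash
python3 - <<'E'
from look import *
snap('side','s1')
E
```

```text
(no output)
```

View pics/s1.png

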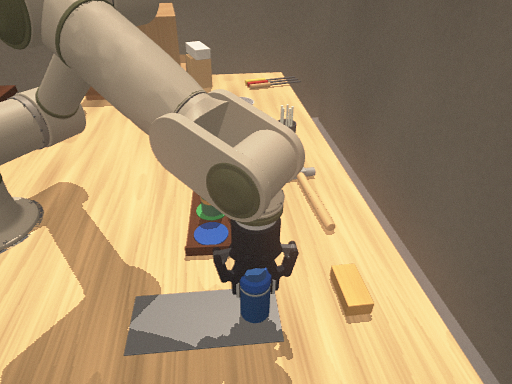

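The tin hangs upright over the mat's far end, at (255,295). I'll lower it to contact.

>>> send_path --deltas '[0,0,0.05,0,0,0,0,0,0.1,0,0,0,0,0,0.1,0,0,0]' --finger_gap 0.0

```text
time_s: 6.8
eef_pos: [609.7, -322.5, 127.9]
ee_rot: [0.0, 0.709, 0.705, 0.0]
force: [0.2, -0.3, -1.4]
grip_width: 0.627
grip_force: 53.8
```

>>> send_path --deltas '[0,0,0.05,0,0,0,0,0,0.1,0,0,0,0,0,0.1,0,0,0]' --finger_gap 0.0

```text
time_s: 7.1
eef_pos: [609.8, -322.6, 127.8]
ee_rot: [0.001, 0.709, 0.705, -0.0]
force: [-4.6, 2.3, 9.5]
grip_width: 0.629
grip_force: 54.5
```

>>> send_path --deltas '[0,0,-0.05,0,0,0,0,0,-0.05,0,0,0,0,0,-0.05,0,0,0,0,0,-0.05,0,0,0,0,0,-0.05,0,0,0]' --finger_gap 0.9

```text
time_s: 7.6
eef_pos: [609.7, -322.4, 126.7]
ee_rot: [-0.0, 0.709, 0.705, 0.0]
force: [-0.4, -0.1, 0.4]
grip_width: 0.898
grip_force: 0.0
```

>>> send_path --deltas '[0,0,-1.5,0,0,0,0,0,-3.5,0,0,0,0,0,-5,0,0,0,0,0,-5,0,0,0]' --finger_gap 0.9

```text
time_s: 8.0
eef_pos: [610.7, -323.1, 232.1]
ee_rot: [0.004, 0.709, 0.705, 0.001]
force: [-0.1, -0.5, -0.2]
grip_width: 0.897
grip_force: 0.0
```

```bash
python3 go.py 543.5 -20.5 220
```

```text
pos [ 610.7 -323.1  232.1] d [302.3 -68.8  10.1] rot [ 0.0068  0.0052 -0.005 ] tip 72.6 t 8.0
```

>>> send_path --deltas '[2.25,-0.5,0,0,0,0,4.5,-1,0.25,0,0,0,6.75,-1.55,0.5,0,0,0,9,-2.05,0.5,0,0,0,11.25,-2.55,0.5,0,0,0,13.5,-3.05,0.5,0,0,0,14.75,-3.35,0.5,0,0,-0.1,15.1,-3.45,0.5,0,0,-0.1]' --finger_gap 1.0

```text
time_s: 8.8
eef_pos: [541.5, -17.7, 216.5]
ee_rot: [-0.001, 0.706, 0.708, -0.0]
force: [-0.1, -0.8, -0.1]
grip_width: 0.997
grip_force: 0.0
```

>>> send_path --deltas '[0,0,0,0,0,0,0,0,0,0,0,0]' --finger_gap 1.0

```text
time_s: 9.0
eef_pos: [542.5, -21.1, 216.7]
ee_rot: [0.0, 0.707, 0.707, -0.0]
force: [0.4, 0.2, -0.4]
grip_width: 1.002
grip_force: 0.0
```

```bash
python3 meas.py | grep -v hammer; python3 go.py 543.5 -20.5 136
```

```text
top blue_tin 0.66 ztop 106.7 lo 19.5 top mean [ 608.9 -321.   104.5] circ 607.9 -321.0 r27.0 rect 608.2 -320.8 [52.3 51.7] 41.5
   origin uv [370.2 199.4] 0.96
top orange_jar 0.56 ztop 122.2 lo 100.5 top mean [544.8  76.7 120.3] circ 545.0 73.5 r20.0 rect 544.7 77.2 [39.5 23.1] 2.0
   origin uv [224.9 228.5] 0.74
top orange_pad 0.24 ztop 7.3 lo 0.7 top mean [ 496.7 -317.     5. ] circ 516.2 -320.0 r144.6 rect 517.6 -321.1 [120.2 269. ] 88.8
   origin uv [224.3 227.7] 0.6
top side_mat 0.58 ztop 7.3 lo 0.5 top mean [ 497.  -316.9    5. ] circ 517.6 -320.8 r145.5 rect 517.6 -321.6 [121.1 269. ] 88.7
   origin uv [372.7 238.8] 0.76
top stand 0.72 ztop 63.9 lo 57.7 top mean [480.6 318.   61.6] circ 481.7 318.2 r79.0 rect 482.0 317.1 [155.4 152.5] 6.8
   origin uv [224.5 227.8] 0.67
   origin uv [245.  132.3] 0.62
side 
[... 472 characters left out ...]
7 top mean [ 537.2 -106.1   16.2] circ 536.1 -105.2 r40.7 rect 537.2 -103.6 [75.5 76.2] 85.9
   origin uv [212.5 233.2] 0.6
side green_pad 0.53 ztop 18.1 lo 14.5 top mean [540.7 -35.6  16.1] circ 542.3 -20.4 r37.5 rect 541.8 -30.5 [47.3 73. ] 87.2
   origin uv [212.3 210.3] 0.73
side side_mat 0.91 ztop 6.8 lo 3.2 top mean [ 503.9 -328.6    5. ] circ 519.5 -319.6 r146.6 rect 518.9 -320.4 [121.9 270.3] 88.5
   origin uv [204.5 317.3] 0.91
side stand 0.74 ztop 175.8 lo 4.1 top mean [483.1 -26.6 194.7] circ 484.8 -20.5 r19.2 rect 484.8 -20.5 [31.9 21.5] 4.0
   origin uv [191.1 151.9] 0.91
   origin uv [312.3 199. ] 0.77
pos [542.3 -20.1 216.9] d [-0.4  1.2 80.9] rot [-0.  0. -0.] tip 72.6 t 10.8
```

>>> send_path --deltas '[-0.02,0.06,2,0,0,0,-0.02,0.06,3.25,0,0,0,-0.02,0.06,4.05,0,0,0,-0.02,0.06,4.05,0,0,0]' --finger_gap 1.0

```text
time_s: 11.2
eef_pos: [542.6, -20.3, 134.0]
ee_rot: [-0.002, 0.707, 0.707, -0.001]
force: [0.4, 0.5, 0.8]
grip_width: 0.997
grip_force: 0.0
```

>>> send_path --deltas '[0,0,0,0,0,0,0,0,0,0,0,0,0,0,0,0,0,0,0,0,0,0,0,0,0,0,0,0,0,0,0,0,0,0,0,0,0,0,0,0,0,0,0,0,0,0,0,0]' --finger_gap 0.0 --grip_force 50

```text
time_s: 12.0
eef_pos: [544.0, -20.6, 137.3]
ee_rot: [0.001, 0.707, 0.707, 0.001]
force: [-0.4, 0.9, 6.6]
grip_width: 0.643
grip_force: 52.6
```

```bash
python3 go.py 518 -321.5 215
```

```text
pos [544.  -20.6 137.3] d [-301.   -25.9  -77.5] rot [0.0025 0.0007 0.0001] tip 72.6 t 12.0
```

To row units: -280 mm is -14, -240 mm is -12.

>>> send_path --deltas '[0,0,-1.5,0,0,0,0,0,-3.5,0,0,0,-2,-0.2,-3.9,0,0,0,-4.5,-0.4,-3.9,0,0,0,-7,-0.6,-3.9,0,0,0,-9.5,-0.8,-3.9,0,0,0,-12,-1,-3.9,0,0,0,-14,-1.2,-3.9,0,0,0]' --finger_gap 0.0

```text
time_s: 12.8
eef_pos: [518.7, -303.0, 214.0]
ee_rot: [0.0, 0.707, 0.707, -0.0]
force: [0.7, 1.5, -1.9]
grip_width: 0.645
grip_force: 54.5
```

>>> send_path --deltas '[-0.75,-0.075,0,0,0,0,-1.05,-0.1,0,0,0,0,-1.05,-0.1,0,0,0,0,-1.05,-0.1,0,0,0,0]' --finger_gap 0.0

```text
time_s: 13.2
eef_pos: [517.8, -320.0, 213.9]
ee_rot: [-0.0, 0.707, 0.708, 0.0]
force: [0.1, 0.6, -2.2]
grip_width: 0.643
grip_force: 54.5
```

```bash
python3 go.py 518 -321.5 128
```

```text
pos [ 517.8 -320.   213.9] d [-1.5  0.2 85.9] rot [-0.0002 -0.0006  0.0014] tip 72.6 t 13.2
```

To row units: 85 mm is 4.25, 82 mm is 4.1.

>>> send_path --deltas '[-0.075,0,2,0,0,0,-0.075,0,3.5,0,0,0,-0.075,0,4.1,0,0,0,-0.075,0,4.25,0,0,0,-0.075,0,4.25,0,0,0,-0.075,0,4.25,0,0,0]' --finger_gap 0.0

```text
time_s: 13.8
eef_pos: [518.1, -323.2, 130.6]
ee_rot: [0.001, 0.707, 0.707, 0.0]
force: [0.6, -0.8, -2.6]
grip_width: 0.645
grip_force: 54.5
```

>>> send_path --deltas '[0,0,0.05,0,0,0,0,0,0.1,0,0,0,0,0,0.1,0,0,0]' --finger_gap 0.0

```text
time_s: 14.1
eef_pos: [517.5, -323.0, 127.1]
ee_rot: [0.0, 0.707, 0.707, 0.0]
force: [-0.1, 0.6, -2.2]
grip_width: 0.645
grip_force: 54.5
```

To row units: 2 mm is 0.1, 1 mm is 0.05.

>>> send_path --deltas '[0,0,0.05,0,0,0,0,0,0.1,0,0,0,0,0,0.1,0,0,0]' --finger_gap 0.0

```text
time_s: 14.4
eef_pos: [517.6, -323.1, 126.3]
ee_rot: [0.0, 0.707, 0.707, -0.0]
force: [-3.7, 2.8, 8.5]
grip_width: 0.648
grip_force: 55.8
```

>>> send_path --deltas '[0,0,-0.05,0,0,0,0,0,-0.05,0,0,0,0,0,-0.05,0,0,0,0,0,-0.05,0,0,0,0,0,-0.05,0,0,0]' --finger_gap 0.87

```text
time_s: 14.9
eef_pos: [517.4, -323.0, 125.8]
ee_rot: [-0.0, 0.707, 0.707, -0.0]
force: [0.6, 0.4, -0.7]
grip_width: 0.87
grip_force: 0.0
```

>>> send_path --deltas '[0,0,-1.5,0,0,0,0,0,-3.5,0,0,0,0,0,-4.75,0,0,0,0,0,-4.75,0,0,0]' --finger_gap 0.87

```text
time_s: 15.3
eef_pos: [518.3, -323.7, 224.8]
ee_rot: [0.003, 0.707, 0.707, 0.0]
force: [-0.5, -0.1, -0.7]
grip_width: 0.868
grip_force: 0.0
```

```bash
python3 go.py 546 67.8 220
```

```text
pos [ 518.3 -323.7  224.8] d [391.5  27.7   3.1] rot [0.0051 0.0047 0.0001] tip 72.6 t 15.3
```

>>> send_path --deltas '[2.45,0.15,0,0,0,0,4.9,0.35,0,0,0,0,7.35,0.5,0,0,0,0,9.8,0.7,0,0,0,0,12.25,0.85,0,0,0,0,14.7,1,0,0,0,0,17.15,1.2,0,0,0,0,19,1.35,0,0,0,0]' --finger_gap 1.0

```text
time_s: 16.1
eef_pos: [543.9, 59.8, 220.0]
ee_rot: [-0.001, 0.707, 0.708, -0.0]
force: [-0.2, -0.4, -0.1]
grip_width: 1.003
grip_force: 0.0
```

>>> send_path --deltas '[0.55,0.035,0,0,0,0,0.55,0.035,0,0,0,0,0.55,0.035,0,0,0,0]' --finger_gap 1.0

```text
time_s: 16.4
eef_pos: [545.1, 67.1, 220.4]
ee_rot: [-0.0, 0.707, 0.707, -0.0]
force: [-0.2, -1.2, -0.3]
grip_width: 0.995
grip_force: 0.0
```

```bash
python3 go.py 546 67.8 134
```

```text
pos [545.1  67.1 220.4] d [ 0.7  1.  86.4] rot [-0.0008  0.0002 -0.0006] tip 72.6 t 16.4
```

To row units: 88 mm is 4.4, 1 mm is 0.05.

>>> send_path --deltas '[0.035,0.05,2,0,0,0,0.035,0.05,3.5,0,0,0,0.035,0.05,4.4,0,0,0,0.035,0.05,4.4,0,0,0]' --finger_gap 1.0

```text
time_s: 16.8
eef_pos: [545.1, 67.2, 130.5]
ee_rot: [-0.002, 0.708, 0.706, -0.002]
force: [-0.6, -0.1, 0.3]
grip_width: 1.001
grip_force: 0.0
```

>>> send_path --deltas '[0,0,0,0,0,0,0,0,0,0,0,0,0,0,0,0,0,0,0,0,0,0,0,0,0,0,0,0,0,0,0,0,0,0,0,0,0,0,0,0,0,0,0,0,0,0,0,0]' --finger_gap 0.0 --grip_force 50

```text
time_s: 17.6
eef_pos: [546.6, 68.4, 134.5]
ee_rot: [0.001, 0.707, 0.707, 0.001]
force: [-1.9, -2.1, 6.4]
grip_width: 0.595
grip_force: 52.2
```

```bash
python3 go.py 426 -319.5 214
```

```text
pos [546.6  68.4 134.5] d [-387.9 -120.5  -79.5] rot [0.0023 0.0007 0.0001] tip 72.6 t 17.6
```

>>> send_path --deltas '[0,0,-1.5,0,0,0,0,0,-3.5,0,0,0,-2,-0.8,-4,0,0,0,-4.25,-1.7,-4,0,0,0,-6.5,-2.6,-4,0,0,0,-8.75,-3.5,-4,0,0,0,-11,-4.4,-4,0,0,0,-13.25,-5.25,-4,0,0,0]' --finger_gap 0.0

```text
time_s: 18.4
eef_pos: [440.1, -197.9, 213.6]
ee_rot: [0.001, 0.707, 0.707, 0.0]
force: [0.7, -0.9, -1.5]
grip_width: 0.589
grip_force: 53.3
```

>>> send_path --deltas '[-2.25,-0.75,0,0,0,0,-4.5,-0.75,0,0,0,0,-5.75,-0.75,0,0,0,0,-6.15,-0.75,0,0,0,0,-6.15,-0.75,0,0,0,0,-6.15,-0.75,0,0,0,0]' --finger_gap 0.0

```text
time_s: 19.0
eef_pos: [426.3, -318.1, 213.0]
ee_rot: [-0.0, 0.707, 0.707, 0.0]
force: [0.3, 0.2, -3.0]
grip_width: 0.596
grip_force: 53.3
```

```bash
python3 go.py 426 -319.5 126
```

```text
pos [ 426.3 -318.1  213. ] d [-1.5 -0.2 87. ] rot [-0.0002 -0.0006  0.0009] tip 72.6 t 19.0
```

To row units: 87 mm is 4.35, 82 mm is 4.1.

>>> send_path --deltas '[-0.05,0,2,0,0,0,-0.05,0,3.5,0,0,0,-0.05,0,4.1,0,0,0,-0.05,0,4.35,0,0,0,-0.05,0,4.35,0,0,0,-0.05,0,4.35,0,0,0]' --finger_gap 0.0

```text
time_s: 19.6
eef_pos: [426.7, -320.5, 127.2]
ee_rot: [0.001, 0.707, 0.707, -0.0]
force: [0.9, 0.3, -1.7]
grip_width: 0.593
grip_force: 53.2
```

>>> send_path --deltas '[0,0,0.05,0,0,0,0,0,0.1,0,0,0,0,0,0.1,0,0,0]' --finger_gap 0.0

```text
time_s: 19.9
eef_pos: [426.2, -320.3, 124.1]
ee_rot: [0.0, 0.707, 0.707, -0.0]
force: [-0.6, -0.2, -3.4]
grip_width: 0.598
grip_force: 53.2
```

>>> send_path --deltas '[0,0,0.05,0,0,0,0,0,0.1,0,0,0,0,0,0.1,0,0,0]' --finger_gap 0.0

```text
time_s: 20.2
eef_pos: [426.2, -320.5, 123.4]
ee_rot: [0.0, 0.707, 0.707, -0.0]
force: [-5.0, 3.2, 14.1]
grip_width: 0.596
grip_force: 54.8
```

Contact. Release, rise, and measure the leaf block and the cleared pads.

To row units: -1.5 mm is -0.075.

>>> send_path --deltas '[0,0,-0.075,0,0,0,0,0,-0.075,0,0,0,0,0,-0.075,0,0,0,0,0,-0.075,0,0,0,0,0,-0.075,0,0,0]' --finger_gap 0.87

```text
time_s: 20.7
eef_pos: [426.1, -320.3, 123.3]
ee_rot: [-0.0, 0.707, 0.707, 0.0]
force: [0.4, -0.1, 0.0]
grip_width: 0.868
grip_force: 0.0
```

>>> send_path --deltas '[0,0,-1.5,0,0,0,0,0,-3.5,0,0,0,0,0,-4.75,0,0,0,0,0,-4.75,0,0,0]' --finger_gap 0.87

```text
time_s: 21.1
eef_pos: [426.9, -321.1, 221.8]
ee_rot: [0.003, 0.707, 0.707, -0.0]
force: [-0.4, 0.3, -1.1]
grip_width: 0.872
grip_force: 0.0
```

```bash
python3 meas.py | grep -v hammer; python3 go.py 604 -49 180
```

```text
top blue_tin 0.72 ztop 106.6 lo 11.5 top mean [ 608.4 -321.   104.5] circ 608.1 -321.2 r27.3 rect 608.0 -321.4 [53.5 51.1] 89.8
   origin uv [369.9 202.6] 0.93
top orange_jar 0.55 ztop 110.9 lo 4.6 top mean [ 424.7 -319.9  108.9] circ 424.8 -320.0 r21.7 rect 425.3 -320.3 [41.1 42.6] 0.2
   origin uv [374.8 272.5] 0.72
top leaf_block 0.68 ztop 44.0 lo 26.2 top mean [601.7 -49.7  41.9] circ 602.1 -49.2 r18.8 rect 603.4 -48.6 [29.9 33.9] 28.7
   origin uv [268.3 205.6] 0.68
top blue_pad 0.6 ztop 18.2 lo 11.3 top mean [ 535.3 -105.9   15.8] circ 534.7 -106.1 r40.6 rect 535.1 -106.5 [77.4 76. ] 37.8
   origin uv [296.7 231.4] 0.98
top orange_pad 0.75 ztop 18.4 lo 12.0 top mean [544.3  69.8  16. ] circ 544.3 69.4 r38.8 rect 544.8 68.5 [75.8 73.4] 39.3
   origin uv [222.4 231.7] 0.7
top green_pad 0.75 ztop 18.1 lo 11.7
[... 1301 characters left out ...]
op mean [548.5  68.3  16.1] circ 551.7 70.7 r42.7 rect 549.7 69.6 [76.1 78.7] 0.2
   origin uv [214.1 191.9] 0.97
side green_pad 0.76 ztop 17.9 lo 14.4 top mean [542.4 -19.4  16.2] circ 541.5 -18.1 r40.7 rect 541.6 -19.0 [76.8 77.5] 41.9
   origin uv [212.1 213.6] 0.88
side side_mat 0.72 ztop 7.1 lo 2.9 top mean [ 518.8 -340.4    5.6] circ 519.7 -323.4 r144.9 rect 519.0 -320.9 [121.2 269.8] 88.2
   origin uv [204.9 320.4] 0.75
side stand 0.96 ztop 63.5 lo 14.2 top mean [485.1 313.5  61.9] circ 483.0 320.4 r80.7 rect 485.9 319.7 [158.6 152. ] 87.8
   origin uv [192.8 153.5] 0.85
   origin uv [309.5 200.2] 0.72
pos [ 426.2 -320.3  218.4] d [271.3 177.8  38.4] rot [ 0. -0. -0.] tip 72.6 t 23.15
```

To row units: 271 mm is 13.55, 265 mm is 13.25.

>>> send_path --deltas '[2,1.3,0,0,0,0,4,2.6,0,0,0,0,6,3.9,0,0,0,0,8,5.2,0,0,0,0,10,6.5,0.5,0,0,0,12,7.8,1.25,0,0,0,13.25,8.65,1.9,0,0,0,13.55,8.875,1.9,0,0,0]' --finger_gap 0.8

```text
time_s: 23.95
eef_pos: [604.0, -46.4, 178.4]
ee_rot: [-0.001, 0.706, 0.708, -0.001]
force: [0.9, 0.0, 0.1]
grip_width: 0.802
grip_force: 0.0
```

>>> send_path --deltas '[0,0,0,0,0,0,0,0,0,0,0,0,0,0,0,0,0,0]' --finger_gap 0.55

```text
time_s: 24.25
eef_pos: [603.4, -50.7, 181.1]
ee_rot: [0.0, 0.708, 0.707, 0.0]
force: [0.3, -1.0, -1.0]
grip_width: 0.551
grip_force: 0.0
```

```bash
cat > tip.py <<'E'
from look import *
im,d=snap('side','tip'); v,u=np.nonzero(d>0); P=world('side',u,v,d[v,u]); e=readout.sense(); t=e['eef_pos']
Q=P-t; m=(abs(Q[:,1])<14)&(abs(Q[:,0])<62)&(P[:,2]>50)
for s in(-1,1):
    k=m&(np.sign(Q[:,0])==s); print(s,'min z rel tcp',np.sort(Q[k,2])[:12:3].round(1),'x range',Q[k&(Q[:,2]<-45)][:,0].min().round(1),Q[k&(Q[:,2]<-45)][:,0].max().round(1),e['grip_width'])
E
python3 tip.py; python3 go.py 604 -49.3 96
```

```text
-1 min z rel tcp [-67.  -65.5 -62.8 -61.7] x range -36.4 -23.2 0.5454829552906154
1 min z rel tcp [-66.  -64.4 -61.6 -60.6] x range 23.8 36.4 0.5454829552906154
pos [603.4 -50.5 181.1] d [ 1.2  0.5 85.1] rot [ 0.0008  0.0003 -0.0016] tip 72.6 t 24.3
```

>>> send_path --deltas '[0,0,0,0,0,0,0.05,0.025,0,0,0,0,0.05,0.025,1.5,0,0,0,0.05,0.025,3,0,0,0,0.05,0.025,4.1,0,0,0,0.05,0.025,4.6,0,0,0,0.05,0.025,4.8,0,0,0,0.05,0.025,4.8,0,0,0]' --finger_gap 0.78

```text
time_s: 25.1
eef_pos: [604.4, -48.4, 84.8]
ee_rot: [0.0, 0.707, 0.707, 0.0]
force: [-0.4, -0.1, 0.2]
grip_width: 0.78
grip_force: 0.0
```

>>> send_path --deltas '[0,0,0,0,0,0,0,0,0,0,0,0,0,0,0,0,0,0,0,0,0,0,0,0,0,0,0,0,0,0,0,0,0,0,0,0]' --finger_gap 0.0 --grip_force 40

```text
time_s: 25.7
eef_pos: [604.7, -48.4, 85.8]
ee_rot: [0.001, 0.707, 0.707, 0.001]
force: [-2.0, -0.1, 6.6]
grip_width: 0.528
grip_force: 41.1
```

```bash
python3 go.py 483 318 180
```

```text
pos [604.7 -48.4  85.8] d [ 366.3 -121.5  -94.7] rot [0.002  0.0006 0.0001] tip 72.6 t 25.7
```

>>> send_path --deltas '[0,0,-1.5,0,0,0,0,0,-3.5,0,0,0,1.5,-0.5,-4.75,0,0,0,3.75,-1.25,-4.75,0,0,0,6,-2,-4.75,0,0,0,8.25,-2.75,-4.75,0,0,0,10.5,-3.5,-4.75,0,0,0,12.75,-4.25,-4.75,0,0,0]' --finger_gap 0.0

```text
time_s: 26.5
eef_pos: [518.2, 208.4, 179.8]
ee_rot: [0.0, 0.707, 0.707, 0.0]
force: [0.9, 0.2, -1.8]
grip_width: 0.526
grip_force: 41.5
```

>>> send_path --deltas '[2.25,-0.75,0,0,0,0,4.25,-1.4,0,0,0,0,5.25,-1.7,0,0,0,0,5.55,-1.825,0,0,0,0,5.55,-1.825,0,0,0,0,5.55,-1.825,0,0,0,0]' --finger_gap 0.0

```text
time_s: 27.1
eef_pos: [483.1, 316.8, 179.5]
ee_rot: [0.0, 0.707, 0.707, -0.0]
force: [0.3, -0.8, -0.9]
grip_width: 0.523
grip_force: 41.5
```

```bash
python3 go.py 483 318 137
```

```text
pos [483.1 316.8 179.5] d [ 1.2 -0.1 42.5] rot [ 0.0001  0.0002 -0.0009] tip 72.6 t 27.1
```

>>> send_path --deltas '[0.04,0,1.25,0,0,0,0.04,0,1.9,0,0,0,0.04,0,2.1,0,0,0,0.04,0,2.1,0,0,0,0.04,0,2.1,0,0,0]' --finger_gap 0.0

```text
time_s: 27.6
eef_pos: [483.1, 318.4, 138.2]
ee_rot: [0.0, 0.707, 0.707, 0.001]
force: [-0.3, -0.6, -1.6]
grip_width: 0.527
grip_force: 41.6
```

>>> send_path --deltas '[0,0,0.05,0,0,0,0,0,0.1,0,0,0,0,0,0.1,0,0,0]' --finger_gap 0.0

```text
time_s: 27.9
eef_pos: [482.6, 318.6, 135.5]
ee_rot: [0.0, 0.707, 0.707, 0.0]
force: [0.1, 1.4, -0.8]
grip_width: 0.522
grip_force: 41.6
```

>>> send_path --deltas '[0,0,0.05,0,0,0,0,0,0.1,0,0,0,0,0,0.1,0,0,0]' --finger_gap 0.0

```text
time_s: 28.2
eef_pos: [482.7, 318.6, 133.9]
ee_rot: [0.0, 0.707, 0.707, 0.0]
force: [-1.7, -1.0, 4.3]
grip_width: 0.524
grip_force: 42.0
```

>>> send_path --deltas '[0,0,0.025,0,0,0,0,0,0.05,0,0,0,0,0,0.05,0,0,0]' --finger_gap 0.0

```text
time_s: 28.5
eef_pos: [482.7, 318.6, 133.8]
ee_rot: [0.0, 0.707, 0.707, 0.0]
force: [-6.1, -2.9, 12.5]
grip_width: 0.522
grip_force: 43.1
```

>>> send_path --deltas '[0,0,-0.075,0,0,0,0,0,-0.075,0,0,0,0,0,-0.075,0,0,0,0,0,-0.075,0,0,0,0,0,-0.075,0,0,0]' --finger_gap 0.8

```text
time_s: 29.0
eef_pos: [482.7, 318.5, 133.7]
ee_rot: [-0.0, 0.707, 0.707, -0.0]
force: [0.5, -0.2, 0.3]
grip_width: 0.801
grip_force: 0.0
```

>>> send_path --deltas '[0,0,-1.5,0,0,0,0,0,-3.25,0,0,0,0,0,-4.3,0,0,0,0,0,-4.3,0,0,0]' --finger_gap 0.8

```text
time_s: 29.4
eef_pos: [483.5, 318.9, 222.9]
ee_rot: [0.001, 0.707, 0.707, 0.003]
force: [-0.7, -0.3, -0.4]
grip_width: 0.801
grip_force: 0.0
```

```bash
python3 go.py 426 -320.3 220
```

```text
pos [483.5 318.9 222.9] d [-639.2  -57.6    1.2] rot [ 0.0053 -0.0021  0.0001] tip 72.6 t 29.4
```

To row units: -384 mm is -19.2, -336 mm is -16.8.

>>> send_path --deltas '[-2.4,-0.2,0,0,0,0,-4.8,-0.4,0,0,0,0,-7.2,-0.65,0,0,0,0,-9.6,-0.85,0,0,0,0,-12,-1.05,0,0,0,0,-14.4,-1.3,0,0,0,0,-16.8,-1.5,0,0,0,0,-19.2,-1.7,0,0,0,0]' --finger_gap 0.87

```text
time_s: 30.2
eef_pos: [447.8, -67.2, 219.0]
ee_rot: [-0.001, 0.707, 0.707, -0.0]
force: [1.1, -0.2, -0.4]
grip_width: 0.873
grip_force: 0.0
```

>>> send_path --deltas '[-2.4,-0.2,0,0,0,0,-4.8,-0.45,0,0,0,0,-7.2,-0.65,0,0,0,0,-9.6,-0.85,0,0,0,0,-11.5,-1.05,0,0,0,0,-12.5,-1.15,0,0,0,0,-12.75,-1.18,0,0,0,0,-12.75,-1.18,0,0,0,0]' --finger_gap 0.87

```text
time_s: 31.0
eef_pos: [424.8, -320.3, 218.9]
ee_rot: [-0.001, 0.707, 0.707, 0.0]
force: [0.5, 1.6, 0.0]
grip_width: 0.869
grip_force: 0.0
```

```bash
python3 - <<'E'
from look import *
im,_=snap('top','t2'); cv2.imwrite('pics/t2c.png',cv2.resize(cv2.cvtColor(im[200:300,80:230],cv2.COLOR_RGB2BGR),None,fx=4,fy=4))
E
python3 go.py 426 -320.3 123.3
```

```text
pos [ 425.  -319.6  219.2] d [-0.8  1.1 95.9] rot [-0.0009 -0.0013  0.0002] tip 72.6 t 31.05
```

View pics/t2c.png

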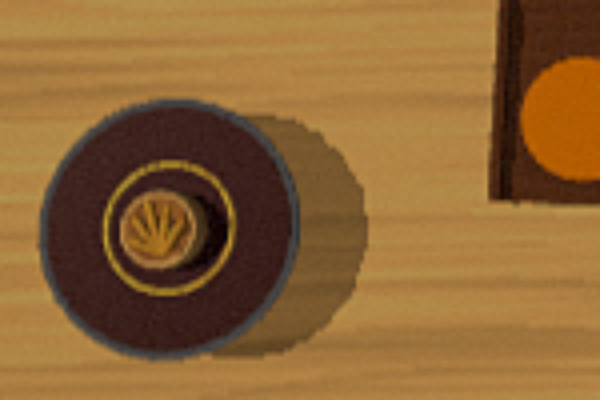

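The leaf block at crop (159,229) sits well inside the ring centred at (169,228); the leftward offset is parallax. Now the jar back.

>>> send_path --deltas '[-0.04,0.05,2,0,0,0,-0.04,0.05,3.5,0,0,0,-0.04,0.05,4.5,0,0,0,-0.04,0.05,4.85,0,0,0,-0.04,0.05,4.85,0,0,0]' --finger_gap 0.87

```text
time_s: 31.55
eef_pos: [426.2, -320.3, 122.6]
ee_rot: [-0.001, 0.707, 0.707, 0.0]
force: [0.1, -0.7, -0.1]
grip_width: 0.87
grip_force: 0.0
```

>>> send_path --deltas '[0,0,0,0,0,0,0,0,0,0,0,0,0,0,0,0,0,0,0,0,0,0,0,0,0,0,0,0,0,0,0,0,0,0,0,0]' --finger_gap 0.0 --grip_force 50

```text
time_s: 32.15
eef_pos: [426.4, -321.5, 124.4]
ee_rot: [0.001, 0.707, 0.707, -0.0]
force: [-1.0, 2.5, 7.0]
grip_width: 0.596
grip_force: 52.0
```

```bash
python3 go.py 545.8 69 205
```

```text
pos [ 426.4 -321.5  124.4] d [390.3 119.6 -81. ] rot [0.0014 0.0015 0.0001] tip 72.6 t 32.15
```

To row units: 85 mm is 4.25, 40 mm is 2.

>>> send_path --deltas '[0,0,-1.5,0,0,0,0,0,-3.5,0,0,0,2,0,-4.05,0,0,0,4.25,0.75,-4.05,0,0,0,6.5,1.5,-4.05,0,0,0,8.75,2.25,-4.05,0,0,0,11,3,-4.05,0,0,0,13.25,3.75,-4.05,0,0,0]' --finger_gap 0.0

```text
time_s: 32.95
eef_pos: [501.3, -54.3, 204.6]
ee_rot: [0.0, 0.707, 0.707, 0.0]
force: [0.7, -0.2, -1.9]
grip_width: 0.595
grip_force: 53.3
```

>>> send_path --deltas '[2.25,0.75,0,0,0,0,4.25,1.5,0,0,0,0,5.5,2,0,0,0,0,6.25,2.23,0,0,0,0,6.25,2.23,0,0,0,0,6.25,2.23,0,0,0,0]' --finger_gap 0.0

```text
time_s: 33.55
eef_pos: [545.4, 68.0, 204.0]
ee_rot: [0.0, 0.707, 0.707, -0.0]
force: [-0.3, -0.4, -2.2]
grip_width: 0.595
grip_force: 53.3
```

```bash
python3 go.py 545.8 69 138.5
```

```text
pos [545.4  68.  204. ] d [ 1.   0.4 65.5] rot [-0.0002  0.0004 -0.0002] tip 72.6 t 33.55
```

>>> send_path --deltas '[0.03,0.02,1.75,0,0,0,0.03,0.02,2.75,0,0,0,0.03,0.02,3.25,0,0,0,0.03,0.02,3.25,0,0,0,0.03,0.02,3.25,0,0,0]' --finger_gap 0.0

```text
time_s: 34.05
eef_pos: [546.5, 68.7, 139.9]
ee_rot: [0.001, 0.707, 0.707, 0.0]
force: [0.3, 0.5, -1.4]
grip_width: 0.594
grip_force: 53.3
```

>>> send_path --deltas '[0,0,0.05,0,0,0,0,0,0.1,0,0,0,0,0,0.1,0,0,0]' --finger_gap 0.0

```text
time_s: 34.35
eef_pos: [546.2, 69.3, 137.3]
ee_rot: [0.0, 0.707, 0.707, 0.0]
force: [0.8, 0.3, -2.1]
grip_width: 0.593
grip_force: 53.3
```

>>> send_path --deltas '[0,0,0.05,0,0,0,0,0,0.1,0,0,0,0,0,0.1,0,0,0]' --finger_gap 0.0

```text
time_s: 34.65
eef_pos: [546.1, 69.4, 135.5]
ee_rot: [0.0, 0.707, 0.707, 0.0]
force: [-1.7, 0.2, 4.6]
grip_width: 0.594
grip_force: 53.8
```

Contact. Release, rise, back for the green tin at (517.6, -323).

>>> send_path --deltas '[0,0,-0.025,0,0,0,0,0,-0.025,0,0,0,0,0,-0.025,0,0,0,0,0,-0.025,0,0,0,0,0,-0.025,0,0,0]' --finger_gap 0.87

```text
time_s: 35.15
eef_pos: [546.1, 69.3, 135.4]
ee_rot: [0.0, 0.707, 0.707, -0.0]
force: [0.0, -0.3, 0.1]
grip_width: 0.867
grip_force: 0.0
```

>>> send_path --deltas '[0,0,-1.5,0,0,0,0,0,-3.25,0,0,0,0,0,-4.25,0,0,0,0,0,-4.25,0,0,0]' --finger_gap 0.87

```text
time_s: 35.55
eef_pos: [546.9, 69.3, 223.2]
ee_rot: [0.002, 0.707, 0.707, 0.002]
force: [0.7, 0.4, -0.2]
grip_width: 0.871
grip_force: 0.0
```

```bash
python3 go.py 517.6 -322.5 220
```

```text
pos [546.9  69.3 223.2] d [-391.8  -29.4    3.2] rot [0.0054 0.0004 0.0001] tip 72.6 t 35.55
```

To row units: -380 mm is -19, -343 mm is -17.15.

>>> send_path --deltas '[-2.45,-0.2,0,0,0,0,-4.9,-0.35,0,0,0,0,-7.35,-0.55,0,0,0,0,-9.8,-0.75,0,0,0,0,-12.25,-0.9,0,0,0,0,-14.7,-1.1,0,0,0,0,-17.15,-1.3,0,0,0,0,-19,-1.45,0,0,0,0]' --finger_gap 0.87

```text
time_s: 36.35
eef_pos: [516.1, -313.3, 219.1]
ee_rot: [-0.001, 0.708, 0.707, -0.0]
force: [0.1, 1.0, -0.7]
grip_width: 0.87
grip_force: 0.0
```

>>> send_path --deltas '[-0.6,-0.02,0,0,0,0,-0.6,-0.02,0,0,0,0,-0.6,-0.02,0,0,0,0,-0.6,-0.02,0,0,0,0]' --finger_gap 0.87

```text
time_s: 36.75
eef_pos: [517.0, -321.1, 220.2]
ee_rot: [-0.0, 0.706, 0.708, 0.0]
force: [0.5, 0.2, 0.4]
grip_width: 0.866
grip_force: 0.0
```

```bash
python3 go.py 517.6 -322.5 125.8
```

```text
pos [ 517.  -321.1  220.2] d [-1.5  0.6 94.4] rot [-0.0003 -0.0006  0.0017] tip 72.6 t 36.75
```

To row units: 94 mm is 4.7, 90 mm is 4.5.

>>> send_path --deltas '[-0.06,0.03,2,0,0,0,-0.06,0.03,3.5,0,0,0,-0.06,0.03,4.5,0,0,0,-0.06,0.03,4.7,0,0,0,-0.06,0.03,4.7,0,0,0]' --finger_gap 0.87

```text
time_s: 37.25
eef_pos: [517.6, -323.1, 126.6]
ee_rot: [-0.0, 0.707, 0.707, 0.0]
force: [0.2, -0.4, 0.7]
grip_width: 0.87
grip_force: 0.0
```

>>> send_path --deltas '[0,0,0,0,0,0,0,0,0,0,0,0,0,0,0,0,0,0,0,0,0,0,0,0,0,0,0,0,0,0,0,0,0,0,0,0]' --finger_gap 0.0 --grip_force 50

```text
time_s: 37.85
eef_pos: [517.8, -324.1, 128.2]
ee_rot: [0.001, 0.707, 0.707, 0.0]
force: [-0.8, 2.3, 7.1]
grip_width: 0.645
grip_force: 53.4
```

```bash
python3 go.py 541 -19 205
```

```text
pos [ 517.8 -324.1  128.2] d [304.9  23.5 -77.3] rot [0.0021 0.0017 0.0002] tip 72.6 t 37.85
```

>>> send_path --deltas '[0,0,-1.5,0,0,0,0,0,-3.4,0,0,0,2,0.15,-3.85,0,0,0,4.25,0.3,-3.85,0,0,0,6.5,0.5,-3.85,0,0,0,8.75,0.7,-3.85,0,0,0,11,0.85,-3.85,0,0,0,13,1,-3.85,0,0,0]' --finger_gap 0.0

```text
time_s: 38.65
eef_pos: [537.0, -61.7, 203.8]
ee_rot: [0.0, 0.707, 0.707, 0.0]
force: [0.9, -0.2, -2.9]
grip_width: 0.643
grip_force: 54.1
```

>>> send_path --deltas '[1.5,0.1,0,0,0,0,2.1,0.15,0,0,0,0,2.25,0.175,0,0,0,0,2.25,0.175,0,0,0,0,2.25,0.175,0,0,0,0]' --finger_gap 0.0

```text
time_s: 39.15
eef_pos: [540.8, -20.0, 203.4]
ee_rot: [0.0, 0.708, 0.707, -0.0]
force: [-0.6, -0.2, -2.3]
grip_width: 0.64
grip_force: 54.1
```

```bash
python3 go.py 541 -19 142
```

```text
pos [540.8 -20.  203.4] d [ 1.   0.2 61.4] rot [ 0.      0.0003 -0.0013] tip 72.6 t 39.15
```

>>> send_path --deltas '[0.03,0,1.75,0,0,0,0.03,0,2.75,0,0,0,0.03,0,3.05,0,0,0,0.03,0,3.05,0,0,0,0.03,0,3.05,0,0,0]' --finger_gap 0.0

```text
time_s: 39.65
eef_pos: [541.3, -18.8, 143.5]
ee_rot: [0.001, 0.707, 0.707, 0.0]
force: [-0.5, 0.2, -2.2]
grip_width: 0.642
grip_force: 54.2
```

>>> send_path --deltas '[0,0,0.05,0,0,0,0,0,0.1,0,0,0,0,0,0.1,0,0,0]' --finger_gap 0.0

```text
time_s: 39.95
eef_pos: [540.8, -18.3, 140.7]
ee_rot: [0.0, 0.707, 0.707, 0.0]
force: [-0.5, 0.3, -3.1]
grip_width: 0.645
grip_force: 54.2
```

>>> send_path --deltas '[0,0,0.05,0,0,0,0,0,0.1,0,0,0,0,0,0.1,0,0,0]' --finger_gap 0.0

```text
time_s: 40.25
eef_pos: [540.8, -18.2, 139.2]
ee_rot: [0.0, 0.707, 0.707, 0.0]
force: [-3.1, 1.3, 6.2]
grip_width: 0.643
grip_force: 55.0
```

To row units: -0.5 mm is -0.025.

>>> send_path --deltas '[0,0,-0.025,0,0,0,0,0,-0.025,0,0,0,0,0,-0.025,0,0,0,0,0,-0.025,0,0,0,0,0,-0.025,0,0,0]' --finger_gap 0.87

```text
time_s: 40.75
eef_pos: [540.8, -18.3, 138.8]
ee_rot: [-0.0, 0.707, 0.707, -0.0]
force: [0.2, -0.6, -0.9]
grip_width: 0.87
grip_force: 0.0
```

>>> send_path --deltas '[0,0,-1.5,0,0,0,0,0,-3,0,0,0,0,0,-4.05,0,0,0,0,0,-4.05,0,0,0]' --finger_gap 0.87

```text
time_s: 41.15
eef_pos: [541.7, -18.4, 222.6]
ee_rot: [0.002, 0.707, 0.707, 0.001]
force: [-0.7, -0.4, -0.0]
grip_width: 0.866
grip_force: 0.0
```

```bash
python3 go.py 609.8 -322.5 220
```

```text
pos [541.7 -18.4 222.6] d [-304.1   68.1    3.4] rot [0.0052 0.0013 0.0001] tip 72.6 t 41.15
```

Careful with the scale: shifts go in units of 20 mm and turns go in units of 0.05 rad. That gives: -304 mm is -15.2, -298 mm is -14.9.

>>> send_path --deltas '[-2.25,0.5,0,0,0,0,-4.5,1,0,0,0,0,-6.75,1.5,0,0,0,0,-9,2,0,0,0,0,-11.25,2.5,0,0,0,0,-13.5,3,0,0,0,0,-14.9,3.35,0,0,0,0,-15.2,3.425,0,0,0,0]' --finger_gap 0.87

```text
time_s: 41.95
eef_pos: [608.7, -325.2, 217.7]
ee_rot: [-0.001, 0.708, 0.706, -0.0]
force: [-0.7, 0.8, -0.9]
grip_width: 0.867
grip_force: 0.0
```

>>> send_path --deltas '[0,0,0,0,0,0,0,0,0,0,0,0,0,0,0,0,0,0]' --finger_gap 0.87

```text
time_s: 42.25
eef_pos: [609.4, -320.8, 220.0]
ee_rot: [-0.0, 0.707, 0.708, 0.0]
force: [0.0, -0.7, 0.3]
grip_width: 0.87
grip_force: 0.0
```

```bash
python3 go.py 609.8 -322.5 127
```

```text
pos [ 609.4 -320.8  220. ] d [-1.7  0.4 93. ] rot [-0.0002 -0.0003  0.0016] tip 72.6 t 42.25
```

>>> send_path --deltas '[-0.05,0.02,2,0,0,0,-0.05,0.02,3.5,0,0,0,-0.05,0.02,4.45,0,0,0,-0.05,0.02,4.65,0,0,0,-0.05,0.02,4.65,0,0,0]' --finger_gap 0.87

```text
time_s: 42.75
eef_pos: [609.8, -322.6, 127.3]
ee_rot: [-0.0, 0.707, 0.707, 0.0]
force: [0.2, -0.1, 0.8]
grip_width: 0.87
grip_force: 0.0
```

>>> send_path --deltas '[0,0,0,0,0,0,0,0,0,0,0,0,0,0,0,0,0,0,0,0,0,0,0,0,0,0,0,0,0,0,0,0,0,0,0,0]' --finger_gap 0.0 --grip_force 50

```text
time_s: 43.35
eef_pos: [610.2, -323.5, 128.9]
ee_rot: [0.001, 0.707, 0.707, 0.0]
force: [-1.5, 1.7, 6.5]
grip_width: 0.627
grip_force: 51.9
```

```bash
python3 go.py 537 -106 205
```

```text
pos [ 610.2 -323.5  128.9] d [217.4 -73.  -76.6] rot [0.0024 0.0016 0.0001] tip 72.6 t 43.35
```

To row units: 217 mm is 10.85, 205 mm is 10.25.

>>> send_path --deltas '[0,0,-1.5,0,0,0,0,0,-3.4,0,0,0,2,-0.65,-3.85,0,0,0,4.25,-1.4,-3.85,0,0,0,6.5,-2.15,-3.85,0,0,0,8.75,-2.9,-3.85,0,0,0,10.25,-3.45,-3.85,0,0,0,10.85,-3.65,-3.85,0,0,0]' --finger_gap 0.0

```text
time_s: 44.15
eef_pos: [535.7, -103.7, 204.4]
ee_rot: [-0.0, 0.706, 0.708, 0.0]
force: [-0.0, -1.1, -1.6]
grip_width: 0.629
grip_force: 53.6
```

>>> send_path --deltas '[0,0,0,0,0,0,0,0,0,0,0,0,0,0,0,0,0,0]' --finger_gap 0.0

```text
time_s: 44.45
eef_pos: [537.1, -107.6, 203.8]
ee_rot: [0.0, 0.708, 0.707, -0.0]
force: [0.6, -0.5, -1.3]
grip_width: 0.629
grip_force: 53.6
```

```bash
python3 go.py 537 -106 142.5
```

```text
pos [ 537.1 -107.6  203.8] d [ 1.6 -0.1 61.3] rot [ 0.0003  0.0004 -0.0013] tip 72.6 t 44.45
```

>>> send_path --deltas '[0.04,0,1.75,0,0,0,0.04,0,2.75,0,0,0,0.04,0,3.05,0,0,0,0.04,0,3.05,0,0,0,0.04,0,3.05,0,0,0]' --finger_gap 0.0

```text
time_s: 44.95
eef_pos: [537.2, -106.1, 143.9]
ee_rot: [0.001, 0.707, 0.707, 0.0]
force: [-0.6, -0.1, -1.1]
grip_width: 0.634
grip_force: 53.6
```

>>> send_path --deltas '[0,0,0.05,0,0,0,0,0,0.1,0,0,0,0,0,0.1,0,0,0]' --finger_gap 0.0

```text
time_s: 45.25
eef_pos: [536.7, -105.5, 141.2]
ee_rot: [0.0, 0.707, 0.707, 0.0]
force: [-0.9, -1.0, -2.3]
grip_width: 0.624
grip_force: 53.6
```

>>> send_path --deltas '[0,0,0.05,0,0,0,0,0,0.1,0,0,0,0,0,0.1,0,0,0]' --finger_gap 0.0

```text
time_s: 45.55
eef_pos: [536.8, -105.6, 139.9]
ee_rot: [0.0, 0.707, 0.707, -0.0]
force: [-3.4, 1.6, 8.0]
grip_width: 0.629
grip_force: 54.2
```

Contact. Release, rise, and back off toward the mat for a clear final view.

To row units: -0.5 mm is -0.025.

>>> send_path --deltas '[0,0,-0.025,0,0,0,0,0,-0.025,0,0,0,0,0,-0.025,0,0,0,0,0,-0.025,0,0,0,0,0,-0.025,0,0,0]' --finger_gap 0.87

```text
time_s: 46.05
eef_pos: [536.7, -105.4, 139.3]
ee_rot: [-0.0, 0.707, 0.707, -0.0]
force: [1.2, -0.7, -0.5]
grip_width: 0.87
grip_force: 0.0
```

>>> send_path --deltas '[0,0,-1.5,0,0,0,0,0,-3.25,0,0,0,0,0,-5.5,0,0,0,-2,-1,-6.5,0,0,0,-4.25,-3,-6.5,0,0,0,-6.5,-5,-6.5,0,0,0,-8,-6.5,-6.5,0,0,0,-8,-6.5,-6.5,0,0,0]' --finger_gap 0.87

```text
time_s: 46.85
eef_pos: [404.1, -268.0, 269.5]
ee_rot: [0.0, 0.708, 0.706, -0.0]
force: [-0.1, -1.0, 0.2]
grip_width: 0.868
grip_force: 0.0
```

>>> send_path --deltas '[0,0,0,0,0,0,0,0,0,0,0,0]'

```text
time_s: 47.05
eef_pos: [407.2, -265.0, 269.4]
ee_rot: [0.0, 0.707, 0.707, 0.0]
force: [0.8, -0.2, -0.3]
grip_width: 0.87
grip_force: 0.0
```

```bash
python3 meas.py | grep -v uv; python3 - <<'E'
from look import *
im,_=snap('top','t3');cv2.imwrite('pics/t3c.png',cv2.resize(cv2.cvtColor(im[100:300,80:410],cv2.COLOR_RGB2BGR),None,fx=2.4,fy=2.4))
E
```

```text
top blue_tin 0.57 ztop 117.8 lo 32.1 top mean [ 534.1 -103.1  115.7] circ 534.3 -103.4 r26.9 rect 533.8 -103.3 [49.2 51.4] 88.3
top orange_jar 0.84 ztop 122.3 lo 98.2 top mean [543.9  70.4 120.2] circ 543.9 70.4 r21.4 rect 543.7 70.3 [39.8 42.4] 44.3
top green_tin 0.69 ztop 121.5 lo 102.3 top mean [538.9 -16.  120.7] circ 539.3 -15.9 r9.8 rect 538.5 -15.5 [18.7 16.3] 89.0
top leaf_block 0.65 ztop 92.2 lo 67.9 top mean [480.  316.6  90.3] circ 479.8 317.6 r17.1 rect 480.6 318.3 [27.  32.3] 51.5
top blue_pad 0.55 ztop 18.3 lo 12.1 top mean [529.2 -89.   16.2] circ 533.4 -100.0 r37.3 rect 529.5 -91.0 [74.6 43.1] 23.0
top orange_pad 0.84 ztop 77.7 lo 11.2 top mean [563.3  59.6 100
[... 972 characters left out ...]
[ 535.1 -119.5   16.1] circ 535.9 -106.4 r40.1 rect 536.2 -114.4 [58.1 74.5] 89.3
side orange_pad 0.46 ztop 26.1 lo 13.7 top mean [570.2  28.8  44. ] circ 570.2 27.9 r46.0 rect 570.2 27.9 [92.1  0.1] 87.9
side green_pad 0.41 ztop 17.8 lo 14.8 top mean [573.3 -20.4  16.3] circ 569.9 -20.3 r25.2 rect 573.7 -20.6 [50.3 10.2] 86.4
side side_mat 0.66 ztop 6.8 lo 3.3 top mean [ 516.7 -325.7    5. ] circ 519.1 -321.7 r146.0 rect 519.1 -320.7 [122.7 270.2] 88.0
side stand 0.73 ztop 63.5 lo 14.9 top mean [483.6 304.9  62. ] circ 484.8 318.0 r80.5 rect 482.6 315.6 [150.6 152.1] 87.1
side hammer 0.69 ztop 28.0 lo 9.1 top mean [806.   24.3  26.1] circ 805.8 10.3 r130.5 rect 792.5 11.8 [258.5  86.5] 84.7
```

View pics/t3c.png

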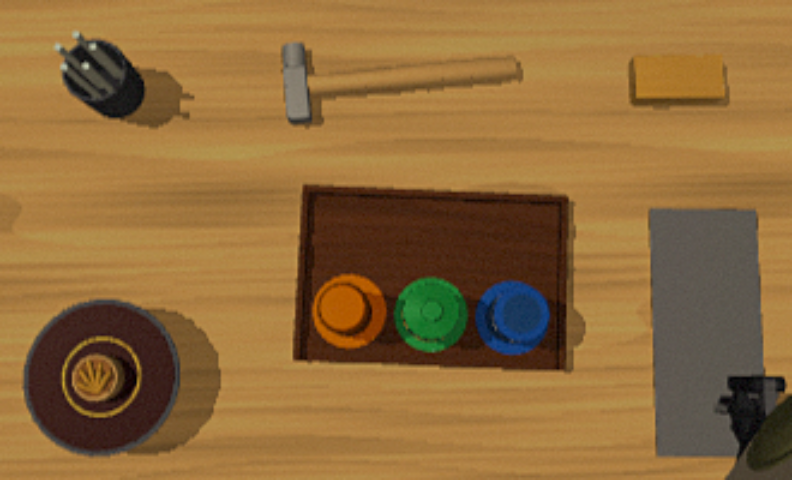

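The jar (347,310), green tin (431,312) and blue tin (520,314) stand upright on their own pads, within about 3 mm of centre. The leaf is in the ring at (97,378), the hammer hasn't moved, and the gripper touches nothing.

```bash
python3 -c "
from rig import order
print(order.finish_job())"
```

```text
the job is handed in; nothing more can be done
None
```

The job is handed in: the leaf block stands inside the brass ring, all three containers are upright on their own coloured pads, the hammer wasn't touched, and it took about 50 s of the 138 s allowed.

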